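# Fetch the teapot from behind the caddies

### The job

The small teapot stands boxed in behind two tall tea caddies on the ware board. Stand both caddies upright on the bare side board, then, while both are there, set the teapot in the middle of the banding wheel, and after that put the round caddy back in the middle of the round cork pad and the square caddy back in the middle of the square pad, squared up with it. Leave everything standing free and upright, do not tip any of the three over on the way, and leave the cup, the tool pot and the mallet where they are.

Things in the scene. Friction and masses are not known exactly. Their poses are not given: they have to be found in the camera images.
- caddy_round: Tall round terracotta tea caddy, closed: plain upright cylinder 58 mm in diameter, 126 mm high, with a thin dark line under its lid at 115 mm; the lid is fixed. Mass about 0.3 kg. Starts upright on the round cork pad. Origin: centre of its underside; z along its axis, up.
- caddy_square: Tall square terracotta tea caddy, closed: 56 x 56 mm in plan with straight sides, 126 mm high, with a thin dark line under its lid at 115 mm; the lid is fixed. Mass about 0.3 kg. Starts upright on the square cork pad. Origin: centre of its underside; x and y square to its sides, z up.
- teapot: Small one-piece terracotta teapot, about 0.2 kg. Belly 64 mm in diameter, straight from 16 to 40 mm up; foot 44 mm; lid top at 52, knob top at 64 mm. Spout reaches 64 mm from the axis along +x, handle 57 mm along -x; the belly can be gripped along y. Starts upright on the ware board beyond and between the caddies, spout roughly along the pads' +y. Origin: centre of underside, z up.
- pad_round: Fixed round cork pad, 74 mm in diameter, 5 mm thick, on the robot-side half of the ware board (fixed, mid-brown wood, 200 x 240 x 18 mm): the round caddy's place, left or right of the other pad, 100 mm centre to centre. Origin: centre of its underside, 18 mm above the table; x away from the robot to the teapot's half of the board, y along the board's width.
- pad_square: Fixed square cork pad, 74 x 74 mm, 5 mm thick, lying on the ware board: the square caddy's place. Origin: centre of its underside (18 mm above the table); x and y square to its sides and parallel to the round pad's.
- side_board: Fixed bare flat board of pale plywood, 140 mm (x) by 240 mm (y), 18 mm thick, lying on the table, empty at the start: the side area, with room for both caddies side by side along y. Origin: centre of its underside; z up.
- wheel: Fixed potter's banding wheel (it does not turn): flat grey metal disc 150 mm in diameter on a dark foot, its top 55 mm above the table, empty at the start. Origin: centre of its underside, on the disc's axis, z up.
- cup: Bystander: white open tea cup, 64 mm in diameter, 45 mm high, standing beyond the work. Origin: centre of its underside. Leave alone.
- tool_pot: Bystander: dark round pot about 84 mm in diameter and 95 mm high, with thin tools standing in it up to about 205 mm, beyond the work. Origin: centre of its underside. Leave alone.
- mallet: Bystander: pale wooden mallet lying on the table beyond the work, roughly along y: head 50 mm in diameter and 100 mm long, handle 26 mm thick and 120 mm long. Origin: on the underside, where head and handle meet; x runs towards the head. Leave alone.

How it is judged (in metres and radians):
On the way, in this order (a step that is already met when the one before it is completed fails the run):
1. both caddies stand upright and released on the side board (x of caddy_round in the frame of side_board between -0.055 and 0.055 m and y of caddy_round in the frame of side_board between -0.11 and 0.11 m and z of caddy_round in the frame of side_board between 0.012 and 0.024 m and angle between each of caddy_round, caddy_square's own z axis and vertical below 0.1 rad and linear speed of each of caddy_round, caddy_square below 0.02 m/s and contact force between the fingers and caddy_round below 0.1 N and x of caddy_square in the frame of side_board between -0.055 and 0.055 m and y of caddy_square in the frame of side_board between -0.11 and 0.11 m and z of caddy_square in the frame of side_board between 0.012 and 0.024 m and contact force between the fingers and caddy_square below 0.1 N), for 0.2 s.
2. the teapot stands upright and released in the middle of the banding wheel, both caddies still on the side board (all of step 1 and horizontal distance between teapot and wheel below 0.015 m and z of teapot in the frame of wheel between 0.049 and 0.061 m and angle between teapot's own z axis and vertical below 0.1 rad and linear speed of teapot below 0.02 m/s and contact force between the fingers and teapot below 0.1 N), for 0.2 s.
At the end, for the whole second after the job is handed in: The teapot stands on the wheel within 15 mm of its centre, the round caddy on the round pad and the square caddy on the square pad within 12 mm of the centres, the square one turned at most 0.2 rad from the pad's sides; all upright, released and at rest (horizontal distance between teapot and wheel below 0.015 m and z of teapot in the frame of wheel between 0.049 and 0.061 m and angle between each of teapot, caddy_round, caddy_square's own z axis and vertical below 0.1 rad and linear speed of each of teapot, caddy_round, caddy_square below 0.02 m/s and contact force between the fingers and teapot below 0.1 N and horizontal distance between caddy_round and pad_round below 0.012 m and z of caddy_round in the frame of pad_round between 0 and 0.01 m and contact force between the fingers and caddy_round below 0.1 N and horizontal distance between caddy_square and pad_square below 0.012 m and z of caddy_square in the frame of pad_square between 0 and 0.01 m and contact force between the fingers and caddy_square below 0.1 N and (angle between the x axis of caddy_square and the x axis of pad_square, either way round below 0.2 rad or angle between the x axis of caddy_square and the y axis of pad_square, either way round below 0.2 rad)); the robot touches nothing.
It fails at once if a caddy or the teapot is tipped over (by more than 0.6 rad) (angle between any of caddy_round, caddy_square, teapot's own z axis and vertical above 0.6 rad).
It fails at once if the cup, the tool pot or the mallet is moved by more than 25 mm (distance of any of cup, tool_pot, mallet from where it was at the start of the episode above 0.025 m).
It also fails if it takes over 138 s, if anything falls off the work surface, if the arm or the gripper's body presses on something with over 40 N, if the wrist force passes 120 N, or if a joint passes its speed limit or range.

### The arm

A 6-joint arm with a two-finger parallel gripper is mounted at the origin on the work surface. World frame = base frame: x ahead of the robot, y to its left, z up, the work surface at z = 0. Lengths are in mm, angles in degrees, forces in N, time in s.
With the tool pointing down it reaches from about 300 to 850 mm from the base axis. Payload 4.2 kg.
Tool frame: the origin (TCP) lies at the very end of the fingers, on their centre line; the grasp point (between the pads) lies 19 mm behind it (env.tcp_to_grasp is the distance from the TCP to the grasp point, in mm); z points along the fingers, y is the line along which they close (so a half turn about z gives the same grasp; the last joint's range is limited). The gripper opens to 91 mm and grips with 3 to 60 N. Pads are 32 mm wide; open, the fingers measure 118 mm over their backs; the gripper's body (76 mm by 178 mm) begins 60 mm behind the grasp point.
Start: joints at [-76.433, 18.312, 89.639, -0, 72.044, -1.146], TCP at [146.045, -556.16, 213.976] pointing down, gripper open.
Joint ranges: [-177.97, 177.97], [-48.28, 115.42], [12.27, 149.76], [-77.06, 257.06], [2.81, 150.46], [-146.56, 146.56]. Speed limits (degrees/s): [147.25, 147.25, 180, 180, 180, 180].

### API

Orientations are given as [roll, pitch, yaw] about the fixed x, y, z axes, in that order (R = Rz(yaw) Ry(pitch) Rx(roll)).
In Python, from workcell import env gives the robot as it stands.
- The arm moves only by the tool move_arm, never from a script. Its argument "plan" is a list of rows, each a list of 3 entries, a list of its own where there are three numbers: the shift along the world's x, y, z in cm, then the turn about the world's z in degrees, then the closure, from 0 (fully open) to 1 (shut). In form: [[[x, y, z], turn, claw], ...]. A call has 1 to 5 rows; each row shifts and turns the commanded pose from where the row before left it; what a row does not reach is not made up. A row lasts 1/10 s, in which the tool goes at most 50 mm and 8.59 degrees, less where a joint would pass 70% of its speed; a pose out of reach is approached as far as the arm can. A call is refused whole if a number of a shift passes 5 or a number of a turn 8.59, either way. A call with a gripper value outside its range is refused whole. The fingers move at their own pace and stop on an object; "squeeze" is the grip in N (left out, the last holds). Time passes only in rows, so rows that do not move let the fingers close. It gives the time, the measured TCP pose, the force, the opening and the grip force at its end, in the units of the state.
- env.state(): the state, without advancing time (a new reading comes with each control period).
- env.grab_frame(name): name is "scene" or "top" or "wrist"; returns a dict with "frame" (384x512x3 uint8, red, green, blue), "z_map" (384x512 float32, mm along the optical axis (not along the pixel's ray), 0 where there is no reading), "fovy" (degrees; the focal length in pixels is half the picture's height over the tangent of half this angle, whatever the lens; pixels are square), "cx", "cy" (the principal point, pixels), "D" ([k1, k2, p1, p2, k3] as OpenCV has them; the pictures are not rectified), "position" and "orientation" of the camera in the world. Camera axes: x right, y down, z forward; pixel columns grow to the right and rows downward; lengths in mm; the calibration is good to about 2 mm. A picture is of the moment at which its call begins.
- env.job_done(): hands the job in; it is judged then, once.
Trained networks look in a picture, given as the dict that the camera call returned (one of the last four; its "shot" number tells which), for a name from the list of things; names that differ only in an ending like _2 or _b are one class to them, and where a whole thing is asked for, a point or a joint stands for the part that bears it (a point fixed in the world has none). Each returns a list of dicts, best first, with "score" (0 to 1); they miss things now and then, are a little off and sometimes report something else, mostly with a low value. They report only what shows in the picture. A call takes as long as a camera call.
- env.search_frame(picture, label): "point" ([column, row] in pixels, amid what is visible of it).
- env.landmark_of(picture, label): "point" ([column, row] in pixels: a listed point, or the origin of a listed thing).
The state is a dict: "time_s": time; "qpos": joint angles; "qvel": joint speeds; "effort": joint torques, N m; "ee_pos": TCP position; "ee_rot": TCP orientation; "force": force on the tool from outside, world axes, zero at the start; "torque": the same for the moment, N m; "gripper_width": finger opening in mm; "gripper_force": force on a finger pad.
Only numpy, scipy, OpenCV 4.12 (cv2) and the standard library are available. Lean on these libraries where they do the work, as an engineer would, in place of code of your own. Each camera call takes 0.05 s, during which the arm holds its last target. There are 200 camera calls.

## Working session

There is one attempt and no reset: what is moved stays moved. The work goes in short steps, Python scripts to look and compute and a tool call to move; the robot and the scene stay as the last step left them, time stands still between calls to the robot, and variables do not carry over. Pictures are saved under pics/ and viewed, at most 14 in all, crops included, and the job is handed in when it is done.

Besides the shell and the picture viewer there is one more tool, called after "Call:" as name([rows], argument=value, ...), one row to a line, values as JSON. move_arm: Moves the arm, as the interface text tells. Its arguments: {"type":"object","properties":{"plan":{"type":"array","items":{"type":"array"}},"squeeze":{"type":"number"}},"required":["plan"]}

```bash
mkdir -p pics; ls; cat > h.py <<'E'
import numpy as np, cv2
from scipy.spatial.transform import Rotation as Ro
from workcell import env
def K(p):
    f=p["frame"].shape[0]/2/np.tan(np.radians(p["fovy"])/2)
    return np.array([[f,0,p["cx"]],[0,f,p["cy"]],[0,0,1.]])
def Rm(p):
    o=np.array(p["orientation"],float)
    return o if o.shape==(3,3) else Ro.from_euler('xyz',o,degrees=True).as_matrix()
def rays(p,uv):
    n=cv2.undistortPoints(np.array(uv,float).reshape(-1,1,2),K(p),np.array(p["D"],float)).reshape(-1,2)
    return np.c_[n,np.ones(len(n))]
def at_z(p,uv,z):
    d=rays(p,uv)@Rm(p).T; c=np.array(p["position"],float)
    return c+d*((z-c[2])/d[:,2])[:,None]
def cloud(p):
    h,w=p["z_map"].shape
    uv=np.stack(np.meshgrid(np.arange(w),np.arange(h)),-1).reshape(-1,2)
    P=(rays(p,uv)*p["z_map"].reshape(-1,1))@Rm(p).T+np.array(p["position"],float)
    P[p["z_map"].ravel()<=0]=np.nan
    return P.reshape(h,w,3)
def save(p,n): cv2.imwrite(f"pics/{n}.png",p["frame"][:,:,::-1])
E
python3 - <<'E'
from h import *
np.set_printoptions(precision=1,suppress=True)
for n in("top","scene"):
    p=env.grab_frame(n); save(p,n+"0"); np.savez(f"{n}0.npz",**{k:np.array(v) for k,v in p.items()})
    print(n,p["position"],p["orientation"],p["fovy"],p["D"])
    C=cloud(p)
    for l in "caddy_round caddy_square teapot pad_round pad_square side_board wheel cup tool_pot mallet".split():
        a=env.landmark_of(p,l)[:1]; b=env.search_frame(p,l)[:1]
        o=[l]
        for x in (a,b):
            if x:
                u,v=x[0]["point"]; o+=[round(x[0]["score"],2),np.array([u,v]),C[int(np.clip(v,0,383)),int(np.clip(u,0,511))]]
        print(*o)
print(env.state())
E
cd pics; python3 -c "
import cv2,numpy as np
cv2.imwrite('both0.png',cv2.resize(np.vstack([cv2.imread('top0.png'),cv2.imread('scene0.png')]),None,fx=.78,fy=.78))"
```

```text
pics
top [554.3 -19.5 996.7] [-177.     1.6  -90. ] 50.72422715966336 [-0.  0.  0.  0.  0.]
caddy_round 0.71 [112.9 241.5] [486.3 322.5 103.5] 0.82 [102.1 246.5] [479.2 326.2 148.9]
caddy_square 0.79 [153.7 229.2] [513.8 226.4 120.1] 0.9 [142.3 231.6] [510.9 241.4 149.5]
teapot 0.73 [130.6 206.2] [564.3 295.4  67.9] 0.78 [127.1 207.1] [562.  301.5  70.5]
pad_round 0.55 [113.  240.3] [488.2 321.9  99.2] 0.54 [117.2 227.1] [514.  341.2  24.2]
pad_square 0.78 [151.7 234.5] [504.5 223.1 146.6] 0.59 [162.  240.4] [486.4 219.5  69.4]
side_board 0.68 [262.2 207.9] [562.5  -9.5  20.4] 0.9 [263.9 208. ] [560.1 -11.9  14.6]
wheel 0.69 [391.  205.2] [ 566.8 -306.9   56.2] 0.65 [399.3 205.5] [ 566.8 -325.3   55.8]
cup 0.72 [243.2 120.6] [777.7  37.5   5.9] 0.88 [244.7 114. ] [792.5  35.    7. ]
tool_pot 0.93 [191.3 125.6] [741.  144.8 122.8] 0.92 [185.4 117. ] [774.8 172.1  54.6]
mallet 0.82 [333.8 124.6] [ 756.7 -176.4   52.1]
scene [1075.9  639.1  974.4] [-138.1   -0.9  145. ] 49.32562498605844 [-0.1  0.   0.   0.   0. ]
caddy_round 0.91 [366.8 269.8] [505.8 360.1  61.8] 0.67 [374.1 256.3] [50
[... 464 characters left out ...]
0.9 [209.4 143.6] [ 583.3 -277.9   53.9]
cup 0.72 [209.6 246.4] [780.   41.6   7. ] 0.85 [210.6 239.3] [766.2  24.5   9.6]
tool_pot 0.56 [239.5 274.2] [786.6 201.3  86.1] 0.56 [242.6 259.2] [748.9 158.8  64.9]
mallet 0.94 [173.5 192.4] [ 776.4 -169.6   34. ] 0.59 [179.3 190.3] [ 763.3 -152.3   50.8]
{'time_s': 2.1, 'qpos': array([-76.4,  18.3,  89.6,  -0. ,  72. ,  -1.1]), 'qvel': array([-0.1,  0. ,  0. , -0.1, -0.1,  0.1]), 'effort': array([  0. , -41.2, -23.2,   0.1,   0. ,   0. ]), 'ee_pos': array([ 146. , -556.2,  214. ]), 'ee_rot': array([180. ,   0. ,  14.7]), 'force': array([-0.6, -0.2,  0.7]), 'torque': array([ 0.,  0., -0.]), 'gripper_force': 0.0, 'gripper_width': 91.40380910615617}
```

View pics/top0.png

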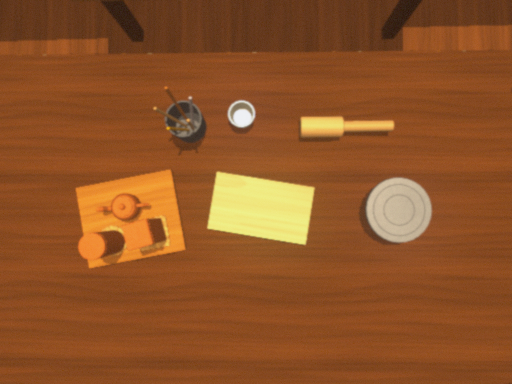

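View pics/scene0.png

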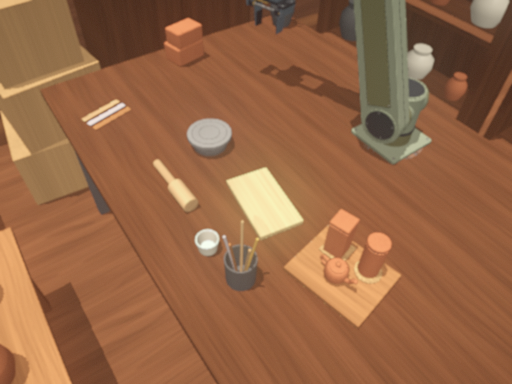

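The top view shows the ware board, with the round caddy near (92,246), the square caddy at (138,235), and the teapot at (124,207) with its spout to the left or right. The side board is at (262,208) and the wheel at (399,210). The scene view agrees.

```bash
cat > m.py <<'E'
from h import *
from scipy.optimize import least_squares
np.set_printoptions(precision=1,suppress=True)
def seg(C,box,z):
    x0,x1,y0,y1=box
    with np.errstate(invalid='ignore'):
        m=(C[...,0]>x0)&(C[...,0]<x1)&(C[...,1]>y0)&(C[...,1]<y1)&(C[...,2]>z[0])&(C[...,2]<z[1])
    n,l,s,_=cv2.connectedComponentsWithStats(m.astype(np.uint8))
    return [l==i for i in range(1,n) if s[i,4]>25]
def report(C,p,box,z,name,plane=None):
    for m in seg(C,box,z):
        # boundary pixels projected on the known plane
        v,u=np.nonzero(m); zz=np.median(C[m][:,2])
        Q=at_z(p,np.c_[u,v],plane if plane else zz)[:,:2].astype(np.float32)
        r=cv2.minAreaRect(Q); c,rad=cv2.minEnclosingCircle(Q)
        print(name,len(Q),"z%.1f"%zz,"mean",Q.mean(0),"rect",np.array(r[0]),np.array(r[1]),"ang%.1f"%r[2],"circ",np.array(c),"%.1f"%rad)
E
python3 - <<'E'
from m import *
for n in("top","scene"):
    p=dict(np.load(n+"0.npz")); p["fovy"]=float(p["fovy"])
    C=cloud(p)
    print(n); B=(380,660,140,430)
    report(C,p,B,(138,160),"caddytops",149)
    report(C,p,B,(62,95),"pot")
    report(C,p,(480,660,240,360),(40,66),"belly",58)
    report(C,p,B,(12,22),"wareboard",18)
    report(C,p,B,(14,27),"wareboard+pads",18)
    report(C,p,(440,680,-150,130),(10,26),"side",18)
    report(C,p,(440,680,-450,-200),(45,65),"wheel",55)
E
python3 -c "
import cv2
a=cv2.imread('pics/top0.png')[160:280,65:195];b=cv2.imread('pics/scene0.png')[200:320,280:410]
cv2.imwrite('pics/c0.png',cv2.resize(cv2.hconcat([a,b]),None,fx=3,fy=3,interpolation=cv2.INTER_CUBIC))"
```

```text
top
caddytops 715 z149.4 mean [503.5 251.1] rect [503.7 250.7] [55.8 58.4] ang16.0 circ [503.6 250. ] 38.6
caddytops 609 z149.5 mean [479.2 347.1] rect [479.2 346.6] [54.5 62. ] ang0.2 circ [480.6 346.5] 31.1
pot 469 z69.0 mean [563.2 309.7] rect [562.2 309.1] [55.5 56.1] ang0.9 circ [563.4 309.8] 30.1
pot 41 z68.6 mean [557.4 365.2] rect [557.3 364.2] [ 9.3 21.2] ang0.0 circ [557.3 364.2] 10.9
pot 97 z77.7 mean [510.1 225.7] rect [511.1 226. ] [56.3 11.1] ang14.9 circ [510.1 229.6] 28.2
pot 131 z79.4 mean [483.4 326.6] rect [483.6 330.9] [57.  30.1] ang15.3 circ [480.9 341.3] 28.7
belly 362 z61.0 mean [562.5 304.5] rect [562.6 309.3] [91.9 64.8] ang62.3 circ [562.1 308.3] 54.7
belly 54 z53.2 mean [494.7 325.5] rect [496.3 327.2] [35.3 12.9] ang37.2 circ [495.2 328.6] 17.7
wareboard 4672 z18.6 mean [550.9 300.9] rect [534.9 311.2] [199.9 241.9] ang11.0 circ [534.8 312.9] 155.1
wareboard+pads 5076 z18.8 mean [547.3 300. ] rect [534.9 311.4] [199.9 241.5] ang11.0 circ [534.8 312.9] 155.1
side 5733 z18.4 mean [560.8  -7.3] rect [561.1  -6.8] [239.6 139.5] ang80.7 circ [560.7  -6.3] 137.
[... 718 characters left out ...]
ean [525.7 269.8] rect [519.8 273.2] [44.1 69.3] ang55.5 circ [512.2 262.4] 35.6
belly 312 z58.7 mean [576.7 319.3] rect [566.8 312.1] [81.8 69.6] ang51.8 circ [568.8 310.5] 51.4
belly 57 z53.4 mean [508.5 347. ] rect [508.2 344.3] [37.4 17.4] ang81.6 circ [505.4 344.7] 19.6
wareboard 3680 z18.5 mean [558.5 327.4] rect [536.7 314.5] [203.8 240.2] ang10.8 circ [533.6 312.1] 153.4
wareboard+pads 4025 z18.8 mean [553.2 326.5] rect [536.6 314.3] [203.7 239.8] ang10.8 circ [533.6 312.1] 153.4
side 2927 z19.1 mean [564.1   3.3] rect [562.4  -2.1] [246.7 143.7] ang80.7 circ [563.1  -3.6] 140.7
wheel 1109 z56.5 mean [ 558.6 -318.4] rect [ 557.8 -320.7] [160.5 148.8] ang56.8 circ [ 555.7 -319.2] 81.3
```

View pics/c0.png

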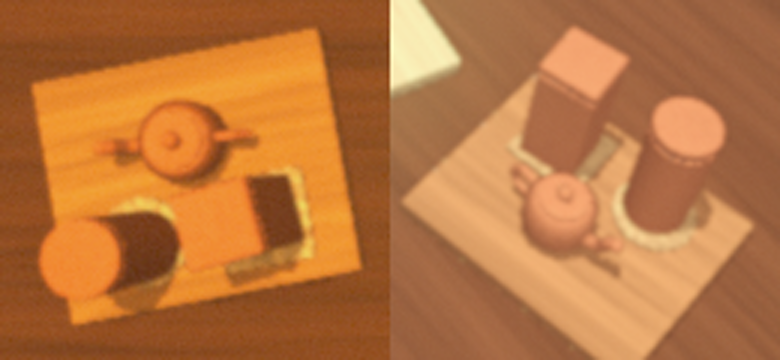

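The crop shows both caddies standing on their pads, with the teapot spout or handle along the board's width and nothing above z = 82 behind the caddies. I'll grip everything along the pads' x and move the square caddy first.

Call:
move_arm([
  [[3.3,3.6,0],8.3,0],
  [[3.3,3.6,0],8.3,0],
  [[3.3,3.6,0],8.3,0],
  [[3.3,3.6,0],8.3,0],
  [[3.3,3.6,0],8.3,0],
], squeeze=30)

```text
time_s: 2.6
ee_pos: [312.1, -374.7, 214.2]
ee_rot: [180.0, 0.0, 56.5]
force: [0.2, -0.1, 0.5]
gripper_width: 91.4
gripper_force: 0.0
```

Call:
move_arm([
  [[3.3,3.6,0],8.3,0],
  [[3.3,3.6,0],8.3,0],
  [[3.3,3.6,0],8.3,0],
  [[3.3,3.6,0],8.3,0],
  [[3.3,3.6,0],8.3,0],
])

```text
time_s: 3.1
ee_pos: [477.2, -194.5, 214.3]
ee_rot: [180.0, 0.0, 98.1]
force: [0.2, -0.7, -0.3]
gripper_width: 91.3
gripper_force: 0.0
```

Call:
move_arm([
  [[0.2,4.5,0],8.3,0],
  [[0.2,4.5,0],0,0],
  [[0.2,4.5,0],0,0],
  [[0.2,4.5,0],0,0],
  [[0.2,4.5,0],0,0],
])

```text
time_s: 3.6
ee_pos: [485.9, 30.6, 214.2]
ee_rot: [180.0, 0.0, 106.0]
force: [1.6, -0.5, -0.4]
gripper_width: 91.3
gripper_force: 0.0
```

Call:
move_arm([
  [[0.2,4.5,0],0,0],
  [[0.2,4.5,0],0,0],
  [[0.2,4.5,0],0,0],
  [[0.2,4.5,0],0,0],
  [[0,0,0],0,0],
])

```text
time_s: 4.1
ee_pos: [494.1, 213.7, 213.8]
ee_rot: [179.9, -0.1, 106.3]
force: [-0.9, -1.5, -0.5]
gripper_width: 90.9
gripper_force: 0.0
```

```bash
python3 - <<'E'
from m import *
p=env.grab_frame("wrist"); save(p,"w1"); C=cloud(p)
print(p["position"],p["orientation"])
B=(380,660,140,430)
report(C,p,B,(138,160),"tops",149)
report(C,p,B,(62,95),"pot")
report(C,p,B,(12,22),"wb",18)
E
```

```text
[475.7 276.1 384.3] [166.4  -0.1  16.3]
tops 4442 z148.6 mean [481.6 343. ] rect [482.6 340.7] [57.  43.1] ang16.6 circ [480.6 346.8] 28.7
tops 4988 z148.6 mean [504.3 252.8] rect [504.7 252.1] [55.1 55.2] ang16.0 circ [504.7 252.4] 37.5
pot 225 z68.5 mean [558.  365.3] rect [557.7 364.8] [20.  12.1] ang85.5 circ [558.8 364.7] 10.0
pot 242 z80.1 mean [479.4 323.5] rect [482.3 327.4] [53.1 20.1] ang4.0 circ [481.6 337.4] 26.5
pot 2383 z69.0 mean [563.2 311.3] rect [562.6 311. ] [55.7 55.8] ang36.6 circ [563.  311.1] 28.6
pot 66 z63.3 mean [569.2 269.7] rect [569.  269.6] [ 6.4 13.7] ang19.8 circ [568.5 269.4] 6.9
wb 18183 z17.7 mean [550.2 316.2] rect [536.8 308.7] [199.7 234. ] ang11.1 circ [538.1 302.6] 148.2
```

View pics/w1.png

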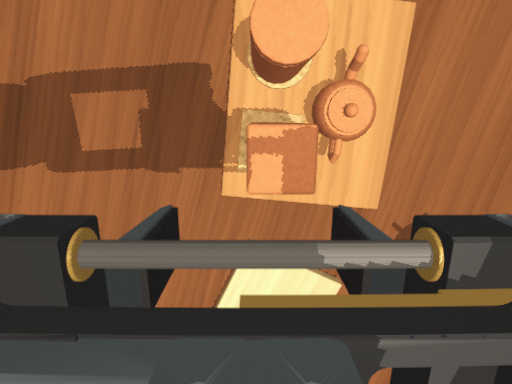

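The wrist view shows the square caddy at (282,158), the round one at (290,30), and the teapot at (345,110) with its axis slightly tilted. The position agrees with the top view: square caddy at (504.7, 252.2), yaw 16°.

Call:
move_arm([
  [[0.5,2,0],0,0],
  [[0.55,1.85,0],-0.3,0],
  [[0,0,-3],0,0],
  [[0,0,-4],0,0],
  [[0,0,-4],0,0],
])

```text
time_s: 4.65
ee_pos: [505.0, 246.2, 103.4]
ee_rot: [179.9, 0.0, 105.7]
force: [1.0, -0.3, 0.1]
gripper_width: 91.5
gripper_force: 0.0
```

Call:
move_arm([
  [[0,0,-0.9],0,0],
  [[0,0,0],0,0],
  [[0,0,0],0,0.3],
  [[0,0,0],0,0.6],
  [[0,0,0],0,1],
])

```text
time_s: 5.15
ee_pos: [505.6, 247.7, 96.8]
ee_rot: [179.8, -0.0, 105.7]
force: [0.0, 0.4, 0.1]
gripper_width: 70.1
gripper_force: 0.0
```

Call:
move_arm([
  [[0,0,0],0,1],
  [[0,0,0],0,1],
  [[0,0,0],0,1],
  [[0,0,0],0,1],
])

```text
time_s: 5.55
ee_pos: [505.3, 247.7, 95.8]
ee_rot: [179.9, -0.0, 105.7]
force: [1.4, 0.7, 5.1]
gripper_width: 55.8
gripper_force: 29.9
```

Call:
move_arm([
  [[0,0,1.5],0,1],
  [[0,0,2],0,1],
  [[0,0,1.5],0,1],
  [[0.3,-2,0],0,1],
  [[0.6,-3.8,0],0,1],
])

```text
time_s: 6.05
ee_pos: [512.8, 190.3, 144.4]
ee_rot: [-179.9, -0.0, 105.9]
force: [0.5, -0.3, -3.9]
gripper_width: 56.1
gripper_force: 30.0
```

Call:
move_arm([
  [[0.6,-4,0],0,1],
  [[0.6,-4,0],0,1],
  [[0.6,-4,0],0,1],
  [[0.6,-4,0],0,1],
  [[0.6,-4,0],0,1],
])

```text
time_s: 6.55
ee_pos: [542.4, -12.2, 143.8]
ee_rot: [-179.8, -0.1, 105.7]
force: [1.1, 0.9, -3.0]
gripper_width: 55.8
gripper_force: 29.9
```

Call:
move_arm([
  [[0.4,-3,0],0,1],
  [[0.3,-2,0],0,1],
  [[0,-0.4,0],0,1],
  [[0,0,0],0,1],
  [[0,0,0],0,1],
])

```text
time_s: 7.05
ee_pos: [549.9, -63.7, 144.4]
ee_rot: [-179.9, -0.1, 105.7]
force: [-0.1, 0.0, -3.7]
gripper_width: 56.1
gripper_force: 29.9
```

```bash
python3 - <<'E'
from m import *
p=env.grab_frame("top"); save(p,"t1"); C=cloud(p)
# pads & ware board, now square pad bare
import pickle; pickle.dump(p,open("t1.pkl","wb"))
B=(380,660,140,430)
for z in ((20.5,27),(21,30)): report(C,p,B,z,"pad",23)
print(env.state()["ee_pos"])
E
```

```text
pad 900 z23.6 mean [500.3 254.2] rect [501.5 254.9] [81.3 78.7] ang11.4 circ [500.9 253.3] 51.1
pad 168 z23.7 mean [491.5 337.9] rect [487.2 338.5] [77.4 61.2] ang21.9 circ [482.1 347. ] 40.3
pad 891 z23.7 mean [500.4 254.4] rect [500.8 255.2] [81.3 78.8] ang10.2 circ [500.9 253.3] 51.1
pad 170 z23.9 mean [491.6 338.4] rect [486.5 343. ] [75.9 54.6] ang23.9 circ [483.8 348.5] 38.1
[550.  -63.5 144.6]
```

View pics/t1.png

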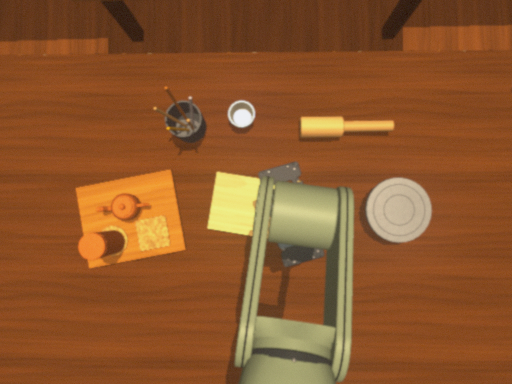

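The square caddy is held over the side board and its pad is bare at (154,233), roughly (501, 254) in world coordinates. Lowering now.

Call:
move_arm([
  [[0.2,0.3,-2],0,1],
  [[0,0,-2],0,1],
  [[0,0,-0.8],0,1],
  [[0,0,-0.2],0,1],
  [[0,0,0],0,1],
])

```text
time_s: 7.6
ee_pos: [552.8, -61.2, 95.3]
ee_rot: [180.0, 0.0, 105.8]
force: [-0.4, -0.1, -3.8]
gripper_width: 56.1
gripper_force: 29.9
```

Call:
move_arm([
  [[0,0,-0.2],0,1],
  [[0,0,-0.1],0,1],
  [[0,0,0],0,1],
])

```text
time_s: 7.9
ee_pos: [552.7, -61.7, 92.3]
ee_rot: [180.0, 0.0, 105.7]
force: [0.2, -0.1, -2.1]
gripper_width: 55.7
gripper_force: 29.9
```

Call:
move_arm([
  [[0,0,-0.1],0,1],
  [[0,0,-0.05],0,1],
  [[0,0,0],0,1],
])

```text
time_s: 8.2
ee_pos: [552.7, -61.7, 90.8]
ee_rot: [180.0, 0.0, 105.7]
force: [-0.4, 0.4, -1.3]
gripper_width: 56.2
gripper_force: 29.9
```

Call:
move_arm([
  [[0,0,0],0,0.3],
  [[0,0,0],0,0.1],
  [[0,0,0],0,0],
  [[0,0,0],0,0],
  [[0,0,0],0,0],
])

```text
time_s: 8.7
ee_pos: [552.6, -61.7, 90.5]
ee_rot: [180.0, 0.0, 105.7]
force: [-0.1, 0.3, -0.2]
gripper_width: 90.7
gripper_force: 0.0
```

Call:
move_arm([
  [[0,0,2],0,0],
  [[0,0,4.5],0,0],
  [[0,0,4.5],0,0],
  [[-0.5,3,1],0,0],
  [[-0.8,4.5,0],0,0],
])

```text
time_s: 9.2
ee_pos: [541.5, 12.6, 213.4]
ee_rot: [179.6, 0.1, 105.5]
force: [0.4, 0.9, 0.7]
gripper_width: 91.3
gripper_force: 0.0
```

Call:
move_arm([
  [[-0.8,4.6,0],0,0],
  [[-0.8,4.6,0],0,0],
  [[-0.8,4.6,0],0,0],
  [[-0.8,4.6,0],0,0],
  [[-0.8,4.6,0],0,0],
])

```text
time_s: 9.7
ee_pos: [498.9, 245.1, 210.6]
ee_rot: [180.0, 0.0, 105.7]
force: [1.0, -0.0, 0.8]
gripper_width: 91.4
gripper_force: 0.0
```

Call:
move_arm([
  [[-0.8,4.6,0],0,0],
  [[-0.6,3,0],0,0],
  [[0,0,0],0,0],
  [[0,0,0],0,0],
])

```text
time_s: 10.1
ee_pos: [485.2, 319.5, 210.2]
ee_rot: [-180.0, 0.0, 105.8]
force: [0.0, -0.5, -0.1]
gripper_width: 91.1
gripper_force: 0.0
```

```bash
python3 - <<'E'
from m import *
p=env.grab_frame("wrist"); save(p,"w2"); C=cloud(p)
B=(380,660,140,430)
report(C,p,B,(138,160),"tops",149)
report(C,p,B,(21,28),"pads",23)
p=env.grab_frame("top"); C=cloud(p)
report(C,p,(440,680,-150,130),(134,155),"sq",144)
print(env.state()["ee_pos"],env.state()["ee_rot"])
E
```

```text
tops 4180 z148.6 mean [480.2 349.2] rect [480.4 348.8] [55.8 56.1] ang15.8 circ [480.3 348.6] 28.5
pads 616 z22.7 mean [478.3 375.6] rect [479.  371.5] [72. 33.] ang11.2 circ [482.  356.5] 36.0
pads 2391 z22.7 mean [499.2 263.1] rect [500.  262.2] [73.8 57.3] ang11.2 circ [500.1 261.6] 46.1
sq 706 z144.4 mean [549.9 -57.1] rect [550.  -57.1] [55.5 55.7] ang15.9 circ [549.9 -57.1] 37.6
[485.7 318.3 210.4] [-180.     0.   105.7]
```

Call:
move_arm([
  [[-0.3,1.5,0],0,0],
  [[-0.2,1.5,0],0,0],
  [[0,0,-3],0,0],
  [[0,0,-4],0,0],
  [[0,0,-3.7],0,0],
])

```text
time_s: 10.7
ee_pos: [480.6, 350.4, 102.5]
ee_rot: [179.9, -0.0, 105.7]
force: [-0.2, 0.6, -0.1]
gripper_width: 91.2
gripper_force: 0.0
```

Call:
move_arm([
  [[0,0,-0.8],0,0],
  [[0,0,0],0,0],
  [[0,0,0],0,0.3],
  [[0,0,0],0,0.6],
  [[0,0,0],0,1],
])

```text
time_s: 11.2
ee_pos: [481.4, 350.0, 97.3]
ee_rot: [179.8, -0.1, 105.7]
force: [-0.7, 0.1, -0.1]
gripper_width: 70.3
gripper_force: 0.0
```

Call:
move_arm([
  [[0,0,0],0,1],
  [[0,0,0],0,1],
  [[0,0,0],0,1],
  [[0,0,0],0,1],
])

```text
time_s: 11.6
ee_pos: [480.6, 349.5, 96.3]
ee_rot: [180.0, -0.0, 105.7]
force: [-1.6, -1.0, 5.5]
gripper_width: 57.6
gripper_force: 30.0
```

Call:
move_arm([
  [[0,0,1.5],0,1],
  [[0,0,2],0,1],
  [[0,0,1.5],0,1],
  [[0,0,0],0,1],
])

```text
time_s: 12.0
ee_pos: [481.4, 349.8, 146.5]
ee_rot: [179.8, -0.1, 105.7]
force: [1.1, 0.4, -4.7]
gripper_width: 57.8
gripper_force: 30.0
```

Call:
move_arm([
  [[0.6,-2,0],0,1],
  [[1.1,-4,0],0,1],
  [[1.2,-4.2,0],0,1],
  [[1.2,-4.2,0],0,1],
  [[1.2,-4.2,0],0,1],
])

```text
time_s: 12.5
ee_pos: [532.8, 161.5, 143.6]
ee_rot: [-179.8, 0.0, 105.7]
force: [0.1, 0.1, -3.4]
gripper_width: 57.9
gripper_force: 30.0
```

Call:
move_arm([
  [[1.2,-4.2,0],0,1],
  [[1.2,-4.2,0],0,1],
  [[0.6,-2,0],0,1],
  [[0.3,-1.1,0],0,1],
  [[0,0,0],0,1],
])

```text
time_s: 13.0
ee_pos: [566.1, 47.4, 144.2]
ee_rot: [-179.9, -0.0, 105.6]
force: [-0.4, 0.7, -3.9]
gripper_width: 58.0
gripper_force: 30.0
```

Call:
move_arm([
  [[0,0,-2],0,1],
  [[0,0,-2],0,1],
  [[0,0,-0.8],0,1],
  [[0,0,-0.2],0,1],
  [[0,0,0],0,1],
])

```text
time_s: 13.5
ee_pos: [566.6, 49.1, 95.6]
ee_rot: [180.0, -0.0, 105.8]
force: [-0.1, 0.2, -3.6]
gripper_width: 57.1
gripper_force: 30.0
```

Call:
move_arm([
  [[0,0,-0.2],0,1],
  [[0,0,-0.1],0,1],
  [[0,0,0],0,1],
])

```text
time_s: 13.8
ee_pos: [566.7, 48.4, 92.8]
ee_rot: [180.0, 0.0, 105.7]
force: [-0.2, 0.7, -3.6]
gripper_width: 57.8
gripper_force: 30.0
```

Call:
move_arm([
  [[0,0,-0.1],0,1],
  [[0,0,-0.1],0,1],
  [[0,0,0],0,1],
])

```text
time_s: 14.1
ee_pos: [566.7, 48.3, 91.3]
ee_rot: [179.9, 0.0, 105.7]
force: [-1.8, 0.4, 1.9]
gripper_width: 57.6
gripper_force: 30.0
```

Call:
move_arm([
  [[0,0,0],0,0.3],
  [[0,0,0],0,0.1],
  [[0,0,0],0,0],
  [[0,0,0],0,0],
  [[0,0,0],0,0],
])

```text
time_s: 14.6
ee_pos: [566.6, 48.4, 90.4]
ee_rot: [180.0, -0.0, 105.7]
force: [-0.4, -0.6, 0.5]
gripper_width: 90.7
gripper_force: 0.0
```

Call:
move_arm([
  [[0,0,2],0,0],
  [[0,0,4.5],0,0],
  [[0,0,4.5],0,0],
  [[0,3,1],-2,0],
  [[-0.4,4.5,0],-2,0],
])

```text
time_s: 15.1
ee_pos: [564.6, 122.8, 213.7]
ee_rot: [179.6, 0.0, 101.4]
force: [0.1, 0.5, -0.6]
gripper_width: 91.3
gripper_force: 0.0
```

Call:
move_arm([
  [[-0.5,4.6,0],-2,0],
  [[-0.5,4.6,0],-1,0],
  [[-0.5,3.6,0],-1,0],
  [[0,0,0],0,0],
  [[0,0,0],0,0],
])

```text
time_s: 15.6
ee_pos: [547.2, 251.8, 210.2]
ee_rot: [-180.0, 0.0, 97.8]
force: [-0.3, 0.2, 0.3]
gripper_width: 91.2
gripper_force: 0.0
```

```bash
python3 - <<'E'
from m import *
p=env.grab_frame("wrist"); save(p,"w3"); C=cloud(p)
B=(380,660,140,430)
report(C,p,B,(60,95),"pot")
report(C,p,B,(74,95),"knob")
for z in((21,28),(20.6,26)): report(C,p,B,z,"pads",23)
report(C,p,B,(12,22),"wb",18)
p=env.grab_frame("top"); C=cloud(p)
report(C,p,(440,680,-150,130),(134,155),"caddies",144)
report(C,p,B,(20.5,27),"pads",23)
print(env.state()["ee_pos"],env.state()["ee_rot"])
E
```

```text
pot 232 z68.0 mean [558.8 365.3] rect [558.7 365. ] [11.7 19.3] ang8.7 circ [559.1 365.1] 9.9
pot 2733 z68.6 mean [564.2 310.3] rect [561.3 306.8] [69.7 59. ] ang61.5 circ [565.  301.9] 38.7
knob 158 z79.5 mean [564.5 311.5] rect [564.7 311.3] [12.7 12.4] ang7.9 circ [564.4 311.5] 6.8
pads 3386 z22.6 mean [483.1 352.5] rect [483.1 352. ] [71.9 72.3] ang33.4 circ [483.2 351.8] 36.6
pads 3712 z22.7 mean [501.8 254.6] rect [501.8 253.8] [73.8 73.8] ang11.1 circ [501.8 253.7] 50.9
pads 3444 z22.6 mean [483.1 352.5] rect [483.2 352.1] [71.9 72.3] ang51.3 circ [483.2 351.7] 36.7
pads 3756 z22.6 mean [501.8 254.6] rect [501.7 253.8] [73.9 73.9] ang11.0 circ [501.8 253.7] 50.9
wb 24157 z17.7 mean [541.4 322.9] rect [536.6 311.3] [199.5 238.7] ang11.0 circ [533.4 310.1] 152.1
wb 38 z21.7 mean [467.5 338.2] rect [468.2 338.4] [19.7  6.2] ang61.2 circ [467.  339.1] 9.9
caddies 579 z144.4 mean [565.1  47.1] rect [565.7  47.2] [54.8 57. ] ang0.1 circ [565.   47.1] 28.8
caddies 709 z144.3 mean [549.9 -57.1] rect [550.  -57.1] [55.5 55.7] ang15.9 circ [549.9 -57.1] 37.6
pads 915 z23.6 mean [499.9 254.3] rect [498.6 252.2] [85.7 84.2] ang6.3 circ [496.2 257.1] 55.0
[547.6 250.4 210.4] [-180.     0.    97.7]
```

View pics/w3.png

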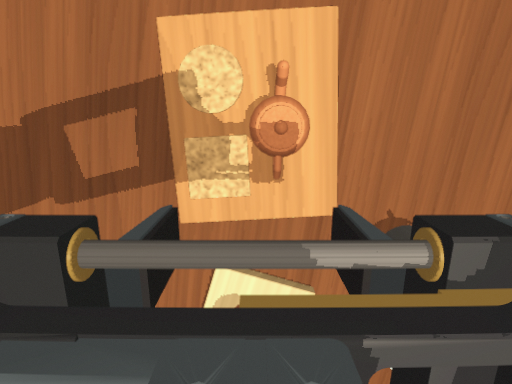

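The wrist view shows both pads bare: round at (210,78), square at (218,166). The teapot's knob is at (281,127), with spout and handle along the image column. World positions are teapot (564.2, 311.3), round pad (483.1, 352) and square pad (501.8, 253.8), with board yaw 11°.

Call:
move_arm([
  [[0.7,2.5,0],-0.6,0],
  [[0.7,2.6,0],-0.6,0],
  [[0.2,1,-2],0,0],
  [[0,0,-4],0,0],
  [[0,0,-4],0,0],
])

```text
time_s: 16.2
ee_pos: [564.7, 311.4, 110.2]
ee_rot: [179.9, -0.0, 96.4]
force: [0.3, 1.0, -1.2]
gripper_width: 91.1
gripper_force: 0.0
```

Call:
move_arm([
  [[0,0,-4],0,0],
  [[0,0,-3],0,0],
  [[0,0,-0.7],0,0],
  [[0,0,0],0,0],
  [[0,0,0],0,0],
])

```text
time_s: 16.7
ee_pos: [565.1, 312.3, 35.3]
ee_rot: [179.8, -0.1, 96.5]
force: [0.5, -0.1, -0.2]
gripper_width: 91.1
gripper_force: 0.0
```

Call:
move_arm([
  [[-0.05,0,-0.5],0,0],
  [[0,0,0],0,0.2],
  [[0,0,0],0,0.4],
  [[0,0,0],0,0.7],
  [[0,0,0],0,1],
], squeeze=25)

```text
time_s: 17.2
ee_pos: [563.6, 312.6, 28.9]
ee_rot: [179.9, -0.0, 96.5]
force: [0.6, -0.1, 0.6]
gripper_width: 63.5
gripper_force: 25.0
```

Call:
move_arm([
  [[0,0,0],0,1],
  [[0,0,0],0,1],
  [[0,0,0],0,1],
  [[0,0,0],0,1],
])

```text
time_s: 17.6
ee_pos: [563.6, 312.6, 28.9]
ee_rot: [179.9, -0.0, 96.5]
force: [0.8, 0.3, 3.2]
gripper_width: 63.6
gripper_force: 25.0
```

Call:
move_arm([
  [[0,0,2],0,1],
  [[0,0,4],0,1],
  [[0,0,4],0,1],
  [[0,0,4],0,1],
  [[0,0,4],0,1],
])

```text
time_s: 18.1
ee_pos: [561.8, 311.8, 208.6]
ee_rot: [-179.8, 0.1, 96.5]
force: [0.7, 0.6, -2.3]
gripper_width: 63.9
gripper_force: 25.0
```

Call:
move_arm([
  [[0,-2,0],0,1],
  [[0,-4,0],0,1],
  [[0,-4.7,0],0,1],
  [[0,-4.7,0],0,1],
  [[0,-4.7,0],0,1],
])

```text
time_s: 18.6
ee_pos: [561.0, 109.0, 206.2]
ee_rot: [-179.7, 0.0, 96.5]
force: [0.1, -0.3, -3.2]
gripper_width: 63.4
gripper_force: 25.0
```

Call:
move_arm([
  [[0,-4.7,0],0,1],
  [[0,-4.7,0],0,1],
  [[0,-4.7,0],0,1],
  [[0,-4.7,0],0,1],
  [[0,-4.7,0],0,1],
])

```text
time_s: 19.1
ee_pos: [560.8, -125.6, 206.3]
ee_rot: [-179.7, -0.1, 96.5]
force: [1.0, 0.4, -2.2]
gripper_width: 63.9
gripper_force: 25.0
```

Call:
move_arm([
  [[-0.2,-4.7,0],0,1],
  [[-0.2,-4.7,0],0,1],
  [[-0.1,-4,0],0,1],
  [[0,-2,0],0,1],
  [[0,0,0],0,1],
])

```text
time_s: 19.6
ee_pos: [556.5, -279.9, 206.3]
ee_rot: [-179.8, -0.1, 96.3]
force: [-0.4, -0.3, -2.6]
gripper_width: 63.6
gripper_force: 25.0
```

Call:
move_arm([
  [[0,0,0],0,1],
  [[0,0,0],0,1],
])

```text
time_s: 19.8
ee_pos: [557.7, -275.9, 207.8]
ee_rot: [-179.9, -0.1, 96.6]
force: [-0.8, 0.7, -2.4]
gripper_width: 63.3
gripper_force: 25.0
```

```bash
python3 - <<'E'
from m import *
p=env.grab_frame("top"); save(p,"t2"); C=cloud(p)
W=(440,680,-450,-200)
report(C,p,(440,680,-150,130),(134,155),"caddies",144)
report(C,p,W,(45,65),"wheel",55)
p=env.grab_frame("wrist"); save(p,"w4"); C=cloud(p); report(C,p,W,(45,65),"wheel",55)
print(env.state()["ee_pos"],env.state()["force"])
E
```

```text
caddies 576 z144.3 mean [565.1  47.1] rect [565.7  47.2] [54.8 57. ] ang0.1 circ [565.   47.1] 28.8
caddies 705 z144.2 mean [550.  -57.1] rect [550.  -57.1] [55.5 55.7] ang15.9 circ [549.9 -57.1] 37.6
wheel 1038 z55.3 mean [ 551.9 -280.5] rect [ 551.4 -281.6] [145.8  69.7] ang6.1 circ [ 554.4 -309.3] 72.9
wheel 51 z55.7 mean [ 596.8 -364.7] rect [ 596.7 -365.1] [27.7 13.9] ang90.0 circ [ 599.1 -365.1] 14.6
wheel 1615 z54.7 mean [ 516.7 -284.5] rect [ 517.  -286.3] [83.5 35.7] ang48.3 circ [ 520.2 -289.3] 42.7
wheel 1096 z54.6 mean [ 596.1 -276.6] rect [ 598.7 -280.3] [28.  79.4] ang55.0 circ [ 596.5 -283.5] 41.0
[ 558.1 -276.   208.4] [ 0.7  0.6 -1.9]
```

View pics/w4.png

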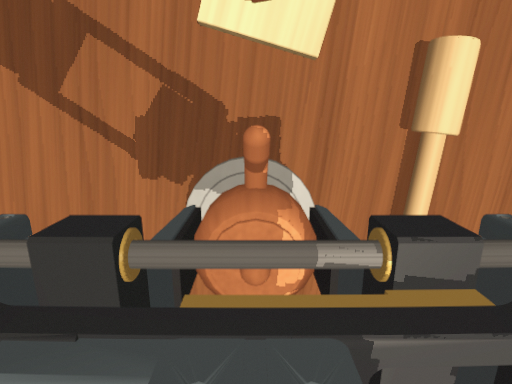

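The teapot hangs level in the gripper above the wheel's near rim, and the wheel's rim arc is visible at about (250,160). I'll fit the arc to confirm the centre.

```bash
python3 - <<'E'
from m import *
for n in("wrist","top"):
    p=env.grab_frame(n); C=cloud(p)
    M=np.zeros(C.shape[:2],bool)
    for m in seg(C,(440,680,-450,-200),(45,65)): M|=m
    v,u=np.nonzero(M); Q=at_z(p,np.c_[u,v],55)[:,:2]
    c=np.array([557,-321.5])
    for _ in range(8):
        a=np.degrees(np.arctan2(*(Q-c).T[::-1])); r=np.linalg.norm(Q-c,axis=1)
        E=[Q[k][np.argmax(r[k])] for b in range(0,180,5) if (k:=np.nonzero(abs(a-b)<2.5)[0]).size>3]
        E=np.array([e for e in E if abs(np.linalg.norm(e-c)-75)<6])
        c=least_squares(lambda x:np.linalg.norm(E-x,axis=1)-75,c,loss="soft_l1").x
    print(n,len(E),c)
E
```

```text
wrist 28 [ 558.1 -326.2]
top 32 [ 556.3 -322.3]
```

Call:
move_arm([
  [[0,-2,-2],0,1],
  [[0,-2.4,-4],0,1],
  [[0,0,-4],0,1],
  [[0,0,-2],0,1],
  [[0,0,0],0,1],
])

```text
time_s: 20.5
ee_pos: [555.9, -319.9, 84.8]
ee_rot: [-179.6, -0.3, 96.5]
force: [-0.4, -0.5, -2.2]
gripper_width: 63.7
gripper_force: 25.0
```

Call:
move_arm([
  [[0,-0.2,-1],0,1],
  [[0,0,-0.5],0,1],
  [[0,0,0],0,1],
  [[0,0,0],0,1],
])

```text
time_s: 20.9
ee_pos: [558.6, -323.8, 74.4]
ee_rot: [179.9, 0.1, 96.5]
force: [0.2, -0.9, -2.0]
gripper_width: 63.5
gripper_force: 25.0
```

Call:
move_arm([
  [[0,0,-0.4],0,1],
  [[0,0,-0.2],0,1],
  [[0,0,0],0,1],
  [[0,0,0],0,1],
])

```text
time_s: 21.3
ee_pos: [558.0, -323.7, 67.5]
ee_rot: [180.0, -0.0, 96.5]
force: [0.8, 0.1, -2.9]
gripper_width: 63.8
gripper_force: 25.0
```

Call:
move_arm([
  [[0,0,-0.1],0,1],
  [[0,0,-0.05],0,1],
  [[0,0,0],0,1],
])

```text
time_s: 21.6
ee_pos: [558.1, -323.7, 66.0]
ee_rot: [180.0, 0.0, 96.5]
force: [0.9, 1.3, -3.3]
gripper_width: 63.5
gripper_force: 25.0
```

Call:
move_arm([
  [[0,0,-0.05],0,1],
  [[0,0,-0.05],0,1],
  [[0,0,0],0,1],
])

```text
time_s: 21.9
ee_pos: [558.1, -323.7, 65.9]
ee_rot: [180.0, 0.0, 96.5]
force: [-1.8, 0.9, 4.3]
gripper_width: 63.7
gripper_force: 25.0
```

Call:
move_arm([
  [[0,0,0],0,0.2],
  [[0,0,0],0,0.1],
  [[0,0,0],0,0],
  [[0,0,0],0,0],
  [[0,0,0],0,0],
])

```text
time_s: 22.4
ee_pos: [558.1, -323.7, 64.8]
ee_rot: [180.0, -0.0, 96.5]
force: [0.1, 0.3, -0.5]
gripper_width: 90.8
gripper_force: 0.0
```

Call:
move_arm([
  [[0,0,2],0,0],
  [[0,0,4],0,0],
  [[0,0,4.5],0,0],
  [[0,0,4],0,0],
  [[0,3,0.5],3,0],
])

```text
time_s: 22.9
ee_pos: [560.7, -297.5, 221.0]
ee_rot: [179.5, 0.5, 99.4]
force: [1.3, -0.4, -0.5]
gripper_width: 91.1
gripper_force: 0.0
```

Call:
move_arm([
  [[0,4.5,0],3,0],
  [[0,4.5,0],3.3,0],
  [[0,4.5,0],0,0],
  [[0,4.5,0],0,0],
  [[0,4.5,0],0,0],
])

```text
time_s: 23.4
ee_pos: [557.8, -67.0, 215.0]
ee_rot: [180.0, 0.0, 105.8]
force: [0.3, 0.1, 0.1]
gripper_width: 91.2
gripper_force: 0.0
```

```bash
python3 - <<'E'
from m import *
p=env.grab_frame("top"); save(p,"t3"); C=cloud(p)
W=(440,680,-450,-200)
report(C,p,(440,680,-150,130),(134,155),"caddies",144)
report(C,p,W,(95,130),"pot")
report(C,p,W,(110,130),"knob")
report(C,p,W,(45,65),"wheel",55)
print(env.state()["ee_pos"],env.state()["force"])
E
```

```text
caddies 574 z144.3 mean [565.1  47.1] rect [565.7  47.2] [54.8 57. ] ang0.1 circ [565.   47.1] 28.8
pot 670 z104.6 mean [ 556.5 -321.7] rect [ 553.  -324.8] [74.2 61.6] ang60.7 circ [ 554.6 -330.8] 42.0
pot 38 z106.1 mean [ 551. -267.] rect [ 550.9 -267.6] [ 8.7 17.4] ang0.0 circ [ 550.7 -267.5] 8.8
knob 33 z117.3 mean [ 556.3 -321.4] rect [ 556.3 -322.2] [12.8 10.7] ang90.0 circ [ 556.2 -321.9] 6.8
wheel 2372 z55.4 mean [ 555.6 -323.7] rect [ 555.5 -328.3] [136.5 148. ] ang87.6 circ [ 556.3 -322.7] 75.7
[557.4 -60.2 215.1] [-2.3  5.6 -0.2]
```

View pics/t3.png

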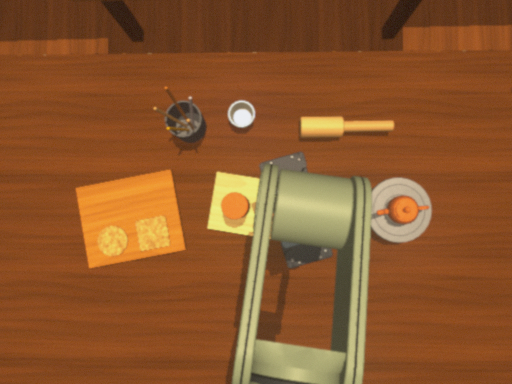

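The teapot sits in the middle of the wheel: knob at (405,209) in the image, about 1 mm from the wheel centre. Now the round caddy.

Call:
move_arm([
  [[0.4,4.5,0],0,0],
  [[0.4,4.5,0],0,0],
  [[0.1,1.8,0],0,0],
  [[0,0,0],0,0],
  [[0,0,0],0,0],
])

```text
time_s: 23.95
ee_pos: [567.0, 39.0, 214.9]
ee_rot: [-180.0, 0.0, 105.9]
force: [-0.9, -0.3, 0.5]
gripper_width: 91.4
gripper_force: 0.0
```

Call:
move_arm([
  [[0,0,-4],0,0],
  [[0,0,-4],0,0],
  [[0,0,-3.5],0,0],
  [[0,0,-0.5],0,0],
  [[0,0,0],0,0],
])

```text
time_s: 24.45
ee_pos: [566.9, 38.2, 94.7]
ee_rot: [-179.9, -0.0, 105.7]
force: [-0.2, -0.4, 0.4]
gripper_width: 91.4
gripper_force: 0.0
```

Call:
move_arm([
  [[0,0,0],0,0],
  [[0,0,0],0,0],
  [[0,0,0],0,0],
])

```text
time_s: 24.75
ee_pos: [568.1, 39.3, 96.6]
ee_rot: [179.8, 0.0, 105.8]
force: [-0.4, 1.1, -0.6]
gripper_width: 91.4
gripper_force: 0.0
```

Call:
move_arm([
  [[-0.1,0.5,-0.3],0,0],
  [[0,0.4,-0.2],0,0],
  [[0,0,0],0,0],
  [[0,0,0],0,0],
], squeeze=30)

```text
time_s: 25.15
ee_pos: [565.9, 48.6, 89.8]
ee_rot: [-180.0, 0.0, 105.9]
force: [-0.7, -0.4, 0.3]
gripper_width: 91.5
gripper_force: 0.0
```

Call:
move_arm([
  [[0,0,0],0,0.3],
  [[0,0,0],0,0.5],
  [[0,0,0],0,1],
  [[0,0,0],0,1],
  [[0,0,0],0,1],
])

```text
time_s: 25.65
ee_pos: [566.1, 48.3, 90.0]
ee_rot: [180.0, 0.0, 105.8]
force: [-0.0, 0.1, 0.3]
gripper_width: 57.8
gripper_force: 30.0
```

Call:
move_arm([
  [[0,0,0],0,1],
  [[0,0,0],0,1],
  [[0,0,0],0,1],
])

```text
time_s: 25.95
ee_pos: [566.1, 48.3, 90.0]
ee_rot: [180.0, 0.0, 105.8]
force: [1.2, -0.3, -0.9]
gripper_width: 57.6
gripper_force: 30.0
```

Call:
move_arm([
  [[0,0,1.5],0,1],
  [[0,0,2],0,1],
  [[0,0,2],0,1],
  [[-0.6,2,0],0,1],
  [[-1.1,4,0],0,1],
])

```text
time_s: 26.45
ee_pos: [549.3, 106.9, 144.9]
ee_rot: [180.0, 0.1, 105.6]
force: [0.3, 2.2, -4.4]
gripper_width: 57.6
gripper_force: 30.0
```

Call:
move_arm([
  [[-1.1,4.2,0],0,1],
  [[-1.1,4.2,0],0,1],
  [[-1.1,4.2,0],0,1],
  [[-1.1,4.2,0],0,1],
  [[-1.1,4.2,0],0,1],
])

```text
time_s: 26.95
ee_pos: [492.6, 319.5, 144.0]
ee_rot: [-179.9, 0.0, 105.8]
force: [0.4, 0.6, -3.8]
gripper_width: 57.9
gripper_force: 30.0
```

Call:
move_arm([
  [[-0.6,2,0],0,1],
  [[-0.3,1.1,0],0,1],
  [[0,0,0],0,1],
  [[0,0,0],0,1],
  [[0,0,0],0,1],
])

```text
time_s: 27.45
ee_pos: [485.4, 347.8, 144.8]
ee_rot: [-180.0, 0.0, 105.7]
force: [-0.1, -0.2, -4.3]
gripper_width: 57.7
gripper_force: 30.0
```

Call:
move_arm([
  [[-0.2,0.5,-2],0,1],
  [[0,0,-1.5],0,1],
  [[0,0,-0.8],0,1],
  [[0,0,0],0,1],
  [[0,0,0],0,1],
])

```text
time_s: 27.95
ee_pos: [483.7, 354.0, 102.5]
ee_rot: [179.9, -0.0, 105.8]
force: [1.2, 0.0, -3.5]
gripper_width: 57.6
gripper_force: 30.0
```

Call:
move_arm([
  [[0,-0.1,-0.3],0,1],
  [[0,0,-0.2],0,1],
  [[0,0,0],0,1],
  [[0,0,0],0,1],
])

```text
time_s: 28.35
ee_pos: [483.1, 353.4, 97.1]
ee_rot: [180.0, -0.0, 105.8]
force: [0.2, 0.9, -4.0]
gripper_width: 57.5
gripper_force: 30.0
```

Call:
move_arm([
  [[0,0,-0.1],0,1],
  [[0,0,0],0,1],
  [[0,0,0],0,1],
])

```text
time_s: 28.65
ee_pos: [483.0, 353.4, 96.0]
ee_rot: [180.0, 0.0, 105.8]
force: [0.9, 0.3, -4.6]
gripper_width: 57.8
gripper_force: 30.0
```

Call:
move_arm([
  [[0,0,-0.05],0,1],
  [[0,0,-0.05],0,1],
  [[0,0,0],0,1],
])

```text
time_s: 28.95
ee_pos: [483.1, 353.4, 95.0]
ee_rot: [180.0, -0.0, 105.8]
force: [-0.7, -0.3, -2.6]
gripper_width: 57.3
gripper_force: 30.0
```

Call:
move_arm([
  [[0,0,0],0,0.3],
  [[0,0,0],0,0.1],
  [[0,0,0],0,0],
  [[0,0,0],0,0],
  [[0,0,0],0,0],
])

```text
time_s: 29.45
ee_pos: [483.2, 353.4, 95.2]
ee_rot: [180.0, -0.0, 105.8]
force: [0.6, -0.0, 0.7]
gripper_width: 90.5
gripper_force: 0.0
```

Call:
move_arm([
  [[0,0,2],0,0],
  [[0,0,4.5],0,0],
  [[0,0,4.5],0,0],
  [[0.5,-3,1],0,0],
  [[0.8,-4.5,0],0,0],
])

```text
time_s: 29.95
ee_pos: [497.4, 280.0, 218.0]
ee_rot: [179.6, -0.1, 106.0]
force: [-0.6, -0.4, 0.4]
gripper_width: 91.5
gripper_force: 0.0
```

Call:
move_arm([
  [[0.8,-4.6,0],0,0],
  [[0.8,-4.6,0],0,0],
  [[0.8,-4.6,0],0,0],
  [[0.8,-4.6,0],0,0],
  [[0.8,-4.6,0],0,0],
])

```text
time_s: 30.45
ee_pos: [536.1, 46.5, 215.2]
ee_rot: [180.0, 0.0, 105.8]
force: [-0.0, 0.1, 0.4]
gripper_width: 91.3
gripper_force: 0.0
```

Call:
move_arm([
  [[0.8,-4.6,0],0,0],
  [[0.5,-3,0],0,0],
  [[0,0,0],0,0],
  [[0,0,0],0,0],
  [[0,0,0],0,0],
])

```text
time_s: 30.95
ee_pos: [548.8, -26.7, 215.0]
ee_rot: [180.0, -0.0, 105.9]
force: [-0.2, -0.3, -0.1]
gripper_width: 91.1
gripper_force: 0.0
```

```bash
python3 - <<'E'
from m import *
p=env.grab_frame("top"); C=cloud(p)
report(C,p,(380,660,140,430),(138,160),"round top",149)
report(C,p,(440,680,-150,130),(134,155),"sq top",144)
p=env.grab_frame("wrist"); C=cloud(p)
report(C,p,(440,680,-150,130),(134,155),"sq wrist",144)
print(env.state()["ee_pos"],env.state()["ee_rot"])
E
```

```text
round top 612 z149.6 mean [481.9 351.1] rect [481.9 351.1] [58.6 58. ] ang64.4 circ [481.8 350.3] 30.6
sq wrist 2599 z143.5 mean [548.4 -45.7] rect [548.4 -45.9] [55.1 34.6] ang15.9 circ [548.9 -47. ] 31.7
[548.9 -26.4 215. ] [180.   -0.  105.9]
```

Call:
move_arm([
  [[0.2,-1.5,0],0,0],
  [[0.1,-1.6,0],0,0],
  [[0,0,-3],0,0],
  [[0,0,-4],0,0],
  [[0,0,-4],0,0],
])

```text
time_s: 31.55
ee_pos: [552.6, -60.0, 104.4]
ee_rot: [179.9, 0.1, 105.8]
force: [0.8, 0.1, -0.4]
gripper_width: 91.3
gripper_force: 0.0
```

Call:
move_arm([
  [[0,0,-1.1],0,0],
  [[0,0,-0.3],0,0],
  [[0,0,0],0,0],
  [[0,0,0],0,0],
])

```text
time_s: 31.95
ee_pos: [553.6, -59.0, 92.9]
ee_rot: [179.8, 0.1, 105.8]
force: [0.5, -0.5, -0.3]
gripper_width: 91.4
gripper_force: 0.0
```

Call:
move_arm([
  [[0,0,0],0,0.3],
  [[0,0,0],0,0.5],
  [[0,0,0],0,1],
  [[0,0,0],0,1],
  [[0,0,0],0,1],
])

```text
time_s: 32.45
ee_pos: [552.1, -58.6, 91.1]
ee_rot: [180.0, 0.0, 105.8]
force: [0.1, -0.1, 0.8]
gripper_width: 55.9
gripper_force: 30.0
```

Call:
move_arm([
  [[0,0,0],0,1],
  [[0,0,0],0,1],
  [[0,0,0],0,1],
])

```text
time_s: 32.75
ee_pos: [552.1, -58.6, 91.1]
ee_rot: [180.0, 0.0, 105.8]
force: [-0.1, -0.2, 1.8]
gripper_width: 56.1
gripper_force: 30.0
```

Call:
move_arm([
  [[0,0,1.5],0,1],
  [[0,0,2],0,1],
  [[0,0,2],0,1],
  [[-0.3,2,0],-1,1],
  [[-0.6,4,0],-1,1],
])

```text
time_s: 33.25
ee_pos: [543.4, 0.0, 145.8]
ee_rot: [180.0, 0.1, 103.6]
force: [0.4, 1.3, -3.7]
gripper_width: 55.9
gripper_force: 30.0
```

Call:
move_arm([
  [[-0.7,4.2,0],-1,1],
  [[-0.7,4.2,0],-1,1],
  [[-0.7,4.2,0],-0.8,1],
  [[-0.7,4.2,0],0,1],
  [[-0.7,4.2,0],0,1],
])

```text
time_s: 33.75
ee_pos: [506.9, 212.7, 145.0]
ee_rot: [-179.9, 0.0, 101.0]
force: [1.3, 0.7, -3.5]
gripper_width: 56.2
gripper_force: 30.0
```

Call:
move_arm([
  [[-0.4,2,0],0,1],
  [[-0.2,1.5,0],0,1],
  [[0,0,0],0,1],
  [[0,0,0],0,1],
  [[0,0,0],0,1],
])

```text
time_s: 34.25
ee_pos: [502.2, 245.1, 145.7]
ee_rot: [-180.0, 0.0, 100.9]
force: [0.0, 0.4, -3.9]
gripper_width: 55.7
gripper_force: 30.0
```

Call:
move_arm([
  [[0,0.6,-2],0,1],
  [[0,0,-1.5],0,1],
  [[0,0,-0.8],0,1],
  [[0,0,0],0,1],
  [[0,0,0],0,1],
])

```text
time_s: 34.75
ee_pos: [502.6, 252.0, 103.5]
ee_rot: [179.9, -0.0, 101.0]
force: [0.1, 0.1, -3.2]
gripper_width: 56.0
gripper_force: 30.0
```

```bash
python3 - <<'E'
from m import *
p=env.grab_frame("scene"); save(p,"s2"); C=cloud(p); B=(380,660,140,430)
report(C,p,B,(140,170),"tops",152)
a=p["frame"][190:310,280:410]
cv2.imwrite("pics/s2c.png",cv2.resize(a[:,:,::-1],None,fx=4,fy=4))
print(env.state()["ee_pos"])
E
```

```text
tops 35 z157.2 mean [483.6 231.8] rect [483.3 232. ] [15.5 16.9] ang12.1 circ [483.3 231.2] 10.3
tops 75 z152.1 mean [497.8 279.7] rect [498.9 278.3] [65.2 12.6] ang11.0 circ [498.7 279.3] 32.8
tops 410 z149.2 mean [487.  356.8] rect [487.  356.2] [58.1 59.7] ang86.7 circ [486.4 358.7] 32.0
[502.7 252.2 103.7]
```

View pics/s2c.png

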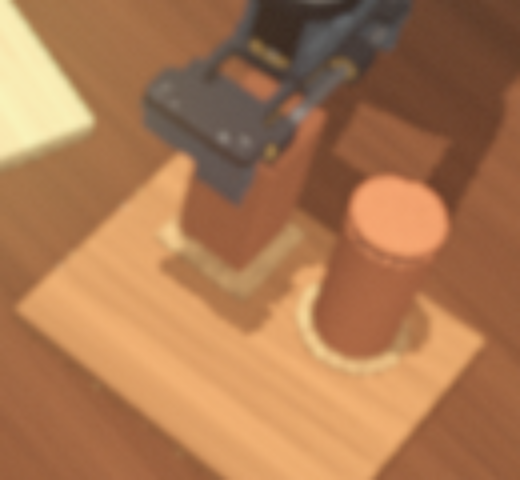

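The square caddy hovers squared up over its pad, with the bottom corner near (235,268). The round caddy stands centred on its own pad at (365,320). Lowering the last 7 mm.

Call:
move_arm([
  [[0,0,-0.3],0,1],
  [[0,0,-0.2],0,1],
  [[0,0,0],0,1],
  [[0,0,0],0,1],
])

```text
time_s: 35.2
ee_pos: [502.1, 252.4, 98.0]
ee_rot: [180.0, 0.0, 101.0]
force: [-1.0, 0.1, -2.8]
gripper_width: 56.1
gripper_force: 30.0
```

Call:
move_arm([
  [[0,0,-0.1],0,1],
  [[0,0,0],0,1],
  [[0,0,0],0,1],
])

```text
time_s: 35.5
ee_pos: [502.0, 252.4, 96.9]
ee_rot: [-180.0, 0.0, 101.0]
force: [-0.5, -0.3, -4.3]
gripper_width: 55.5
gripper_force: 30.0
```

Call:
move_arm([
  [[0,0,-0.1],0,1],
  [[0,0,-0.05],0,1],
  [[0,0,0],0,1],
])

```text
time_s: 35.8
ee_pos: [502.3, 252.5, 96.1]
ee_rot: [180.0, -0.0, 101.0]
force: [-1.4, 0.5, 3.2]
gripper_width: 55.5
gripper_force: 30.0
```

Call:
move_arm([
  [[0,0,0],0,0.3],
  [[0,0,0],0,0.1],
  [[0,0,0],0,0],
  [[0,0,0],0,0],
  [[0,0,0],0,0],
])

```text
time_s: 36.3
ee_pos: [502.1, 252.3, 95.4]
ee_rot: [180.0, 0.0, 101.0]
force: [-0.6, -0.0, 0.1]
gripper_width: 90.4
gripper_force: 0.0
```

Call:
move_arm([
  [[0,0,2],0,0],
  [[0,0,4.5],0,0],
  [[0,0,4.5],0,0],
  [[0,-3,1],0,0],
  [[0,-4.5,0],0,0],
])

```text
time_s: 36.8
ee_pos: [503.7, 178.6, 218.3]
ee_rot: [179.6, -0.1, 101.2]
force: [0.6, -0.2, -1.0]
gripper_width: 91.4
gripper_force: 0.0
```

Call:
move_arm([
  [[0,-4.5,0],0,0],
  [[0,-4.5,0],0,0],
  [[0,-3,0],0,0],
  [[0,0,0],0,0],
  [[0,0,0],0,0],
])

```text
time_s: 37.3
ee_pos: [502.1, 57.1, 215.6]
ee_rot: [180.0, -0.0, 100.9]
force: [0.2, 0.0, 0.0]
gripper_width: 91.1
gripper_force: 0.0
```

```bash
python3 - <<'E'
from m import *
p=env.grab_frame("top"); save(p,"t5"); C=cloud(p)
report(C,p,(380,660,140,430),(138,160),"tops",149)
report(C,p,(440,680,-450,-200),(110,130),"knob")
print(env.state()["ee_pos"],env.state()["force"],env.state()["time_s"])
E
```

```text
tops 411 z149.5 mean [504.5 263.7] rect [500.9 252.1] [55.9 58.6] ang10.5 circ [500.4 253.1] 38.3
tops 612 z149.4 mean [482.  351.2] rect [482.  351.2] [56.3 59.6] ang14.1 circ [481.8 350.3] 30.6
knob 34 z116.6 mean [ 556.1 -321.4] rect [ 555.3 -320.4] [12.8 12.9] ang88.9 circ [ 554.6 -321.3] 7.9
[502.1  57.8 215.5] [ 0.7  0.2 -0.1] 37.35
```

View pics/t5.png

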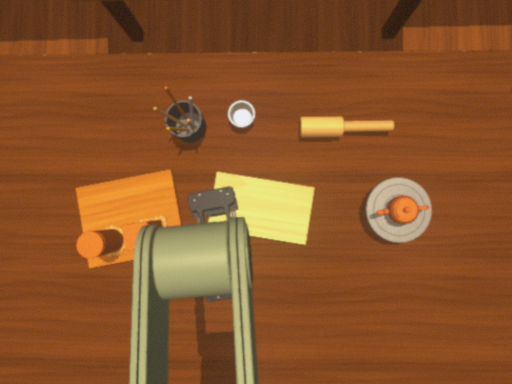

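The top view shows both caddies on their pads, the round one at (91,244) and the square one at (137,236) and partly hidden by the arm. The teapot is at (405,209) on the wheel, and the cup, tool pot and mallet are where they were. Measured against the pads, the round caddy is about 1 mm off, and the square one 1–2 mm off and squared up.

```bash
python3 -c "
from workcell import env
print(env.job_done())"
```

```text
the job is handed in; nothing more can be done
None
```

The job is handed in: the teapot is in the middle of the wheel and both caddies are back on their pads, each about 1–2 mm off centre by my last measurements (no verdict was returned), and the bystanders look unmoved in the last picture.

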